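Pop open the coin drawer of a laundry coin box with the release dowel

ROBOT

A 6-joint arm with a two-finger parallel gripper is mounted at the origin on the work surface. World frame = base frame: x ahead of the robot, y to its left, z up, the work surface at z = 0. Lengths are in m, angles in rad, forces in N, time in s.
With the tool pointing down it reaches from about 0.3 to 0.775 m from the base axis. Payload 14.6 kg.
Tool frame: the origin (TCP) lies at the very end of the fingers, on their centre line; the grasp point (between the pads) lies 19 mm behind it; z points along the fingers, y is the line along which they close (so a half turn about z gives the same grasp; the last joint's range is limited). The gripper opens to 94 mm and grips with 3 to 60 N. Pads are 16 mm wide; open, the fingers measure 119 mm over their backs; the gripper's body (75 mm by 177 mm) begins 78 mm behind the grasp point.
Start: joints at [-1.37, 0.3, 1.521, -0, 1.321, -0.067], TCP at [0.146, -0.53, 0.205] pointing down, gripper open.
Joint ranges: [-3.03, 3.03], [-0.79, 2.21], [0.23, 2.52], [-1.04, 4.18], [0, 3.07], [-2.55, 2.55]. Speed limits (rad/s): [2.22, 2.22, 2.57, 3.14, 3.14, 3.14].

INTERFACE

Orientations are given as [roll, pitch, yaw] about the fixed x, y, z axes, in that order (R = Rz(yaw) Ry(pitch) Rx(roll)).
In Python, from station import ctrl, cams gives the robot as it stands. The module is installed in compiled form; this text tells all that it offers.
- The arm moves only by the tool arm_command, never from a script. Its argument "plan" is a list that holds one entry, the list of rows, each a list of 7 numbers: the shift along the tool's x, y, z in mm, then the turn, a rotation vector about the tool's x, y, z in rad, then the closure, from -1 (fully open) to 1 (shut). A call has 1 to 12 rows; each row is the pose to reach, as a shift and turn from the pose commanded when the call began, along the tool's axes at that moment; what a row does not reach only later rows make up. A row lasts 1/10 s, in which the tool goes at most 50 mm and 8.59 degrees, less where a joint would pass 70% of its speed; a pose out of reach is approached as far as the arm can. A call with a gripper value outside its range is refused whole. The fingers move at their own pace and stop on an object; "squeeze" is the grip in N (left out, the last holds). Time passes only in rows, so rows that repeat a pose let the fingers close. It gives the time, the measured TCP pose, the force, the opening and the grip force at its end, in the units of the state.
- ctrl.get_obs(): the state, without advancing time (a new reading comes with each control period).
- cams.camera(name): name is "side" or "top"; returns (picture, depth): 420x560x3 uint8, blue, green, red; 420x560 float32, m along the optical axis (not along the pixel's ray), 0 where there is no reading.
- cams.camera_info(name): a dict with "fx", "fy", "cx", "cy" (pixels), "world_to_cam" (4x4, takes a point from world to camera coordinates). Camera axes: x right, y down, z forward; pixel columns grow to the right and rows downward; lengths in m; the calibration is good to about 2 mm. A picture is of the moment at which its call begins. camera_info takes no time and is no camera call.
- ctrl.hand_in(): hands the job in; it is judged then, once.
The state is a dict: "time_s": time; "qpos": joint angles; "joint_vel": joint speeds; "tau": joint torques, N m; "ee_pos": TCP position; "eef_rot": TCP orientation; "force": force on the tool from outside, world axes, zero at the start; "moment": the same for the moment, N m; "grip_width": finger opening in m; "grip_force": force on a finger pad.
Only numpy, scipy, OpenCV 4.12 (cv2) and the standard library are available. Lean on these libraries where they do the work, as an engineer would, in place of code of your own. Each camera call takes 0.05 s, during which the arm holds its last target. There are 200 camera calls.

TASK

Take the red-handled release dowel out of its block and, with its tip, gently push the hidden spring latch down through the small brass-ringed hole in the top of the coin box, keeping it pressed until the coin drawer has come all the way out. Then stand the dowel back in its block; never force the dowel against the coin box, keep the gripper itself off it, and leave the bottle, jar, cup and soap box alone.

Things in the scene. Friction and masses are not known exactly. Their poses are not given: they have to be found in the camera images.
- case: Coin box: fixed blue-grey steel case 200 (x) x 140 (y) x 130 mm high, origin at the centre of its underside. Its +x axis points out of the front, where drawer and chrome coin slide are, away from the robot. The dowel pressing on any part of it (top plate, hole wall, latch) with more than 22 N in all overloads it.
- hole (a point): Centre of the mouth of the brass-ringed release hole, straight down, 15 mm across, in the flat 6 mm top plate, 130 mm above the table. Below it hides the latch's flat pad, 26 mm across, at rest 7.5 to 27.5 mm below the mouth, differently on each box and not measured. It springs back with 5 N at first, 10 N at the end; 7 mm of travel frees the drawer, 9.5 mm is a hard stop.
- drawer (a joint): How far the coin drawer has come out of the front, m: 0 shut and latched, 0.045 fully out. A damped kick spring moves it out over about 2 s while the latch is pushed down; let go before it has come 22 mm (about 0.8 s), the latch rubs on it and may catch again.
- dowel: Release dowel, loose, about 60 g: pale wooden rod 12 mm across, 100 mm long, with a red square handle 24 x 24 x 45 mm on top (sides along the dowel's x and y). Origin at the centre of the rod's lower tip, z up the rod; handle from 100 to 145 mm above the tip. Starts upright in the holder, tip on the bore's floor.
- holder: Holder block for the dowel: fixed black block 70 x 70 x 55 mm, origin at the centre of its underside, with one upright bore in the middle, 16 mm in diameter and 47 mm deep (floor 8 mm above the table).
- detergent: Loose orange bottle, 64 mm in diameter, 165 mm high, origin at the centre of its underside. To be left alone.
- scent_jar: Loose blue jar, 68 mm in diameter, 100 mm high, origin at the centre of its underside. To be left alone.
- coin_cup: Loose green open cup, 60 mm in diameter, 60 mm high, origin at the centre of its underside. To be left alone.
- soap_box: Loose yellow soap box, 40 x 70 x 60 mm high, origin at the centre of its underside. To be left alone.

How it is judged:
By the outcome, as a careful person would: the job done as asked, in the order asked, and still so for the second after the job is handed in, with the robot touching nothing.
It also fails if it takes over 69 s, if anything falls off the work surface, if the arm or the gripper's body presses on something with over 40 N, if the wrist force passes 120 N, or if a joint passes its speed limit or range.

## Working session

There is one attempt and no reset: what is moved stays moved. The work goes in short steps, Python scripts to look and compute and a tool call to move; the robot and the scene stay as the last step left them, time stands still between calls to the robot, and variables do not carry over. Pictures are saved under pics/ and viewed, at most 10 in all, crops included, and the job is handed in when it is done.

Besides the shell and the picture viewer there is one more tool, called after "Request:" by a JSON object that holds its "method" and its "body", one argument or row to a line. arm_command: Moves the arm, as the interface text tells. Its arguments: {"type":"object","properties":{"plan":{"type":"array"},"squeeze":{"type":"number"}},"required":["plan"]}

```bash
mkdir -p pics; cat > h.py <<'E'
import numpy as np, cv2
from station import ctrl, cams
def grab(n):
    im,d=cams.camera(n); i=cams.camera_info(n); return im,d,i
def world(d,i):
    v,u=np.mgrid[:d.shape[0],:d.shape[1]]
    P=np.stack([(u-i['cx'])/i['fx']*d,(v-i['cy'])/i['fy']*d,d,np.ones_like(d)],-1)
    return (P@np.linalg.inv(np.array(i['world_to_cam'])).T)[...,:3]
E
python3 - <<'E'
from h import *
for n in ('top','side'):
    im,d,i=grab(n); cv2.imwrite(f'pics/{n}0.png',im); np.savez(f'{n}0.npz',im=im,d=d)
    print(n,i)
o=ctrl.get_obs(); print(o)
E
```

```text
top {'fx': 421.46045497011016, 'fy': 421.46045497011016, 'cx': 276.1490772629316, 'cy': 212.72220569434012, 'world_to_cam': array([[-3.94058144e-03, -9.99992234e-01, -6.49802866e-05,
        -1.05690428e-02],
       [-9.92655221e-01,  3.91952622e-03, -1.20914226e-01,
         6.07660915e-01],
       [ 1.20913542e-01, -4.11969336e-04, -9.92662957e-01,
         1.25529668e+00],
       [ 0.00000000e+00,  0.00000000e+00,  0.00000000e+00,
         1.00000000e+00]])}
side {'fx': 399.0254801327348, 'fy': 399.0254801327348, 'cx': 274.5756851553915, 'cy': 206.3055265612424, 'world_to_cam': array([[-0.92887529, -0.36972524, -0.02222482,  0.55031949],
       [-0.17867021,  0.49982476, -0.84749759,  0.21158607],
       [ 0.32444977, -0.78324866, -0.53033375,  0.97437729],
       [ 0.        ,  0.        ,  0.        ,  1.        ]])}
{'time_s': 0.1, 'qpos': array([-1.36963382e+00,  3.00429778e-01,  1.52148603e+00,  2.74457964e-05,
        1.32072931e+00, -6.66281439e-02]), 'joint_vel': array([-0.00246527, -0.00182704, -0.00135045,  0.00023848, -0.00062714,
        0.00072518]), 'tau': array([-3.99223090e-04, -5.32644761e+01, -3.53284800e+01,  7.09098321e-02,
        2.34447228e-02, -6.20206674e-05]), 'ee_pos': array([ 0.14547396, -0.53017395,  0.20494921]), 'eef_rot': array([-3.14054430e+00, -9.65976211e-05,  2.67783791e-01]), 'force': array([-0.55235057,  0.53165517, -0.27400903]), 'moment': array([-0.04379557,  0.00548598,  0.00391969]), 'grip_force': 0.0, 'grip_width': 0.09365247234827065}
```

View pics/top0.png

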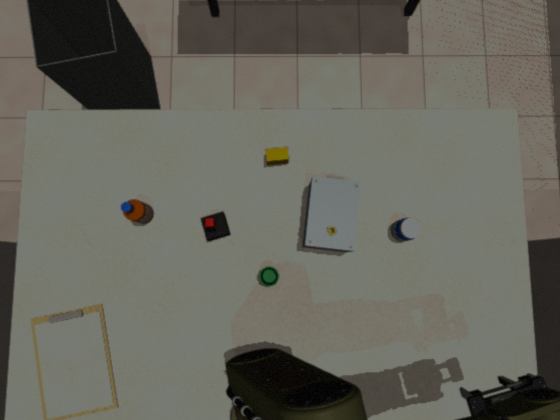

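View pics/side0.png

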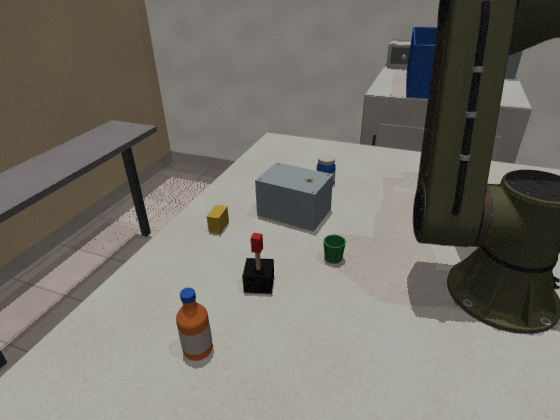

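Top view: dowel handle at (210,223) in holder (215,227), case centred at about (331,214), brass ring at (332,231), cup (269,276), jar (405,229), soap (277,156) and bottle (135,211). Side view: handle (257,243), ring (309,181). Next I'll zoom in on the key parts and measure them.

```bash
python3 - <<'E'
from h import *
T=[]
for n,boxes in (('top',[(316,216,32,32),(196,206,40,40)]),('side',[(293,165,32,32),(236,226,40,70)])):
    z=np.load(n+'0.npz'); im,d=z['im'],z['d']; i=cams.camera_info(n); W=world(d,i)
    for x,y,w,h in boxes:
        c=im[y:y+h,x:x+w]; T.append(cv2.resize(cv2.convertScaleAbs(c,alpha=1.6),(390,290),interpolation=cv2.INTER_NEAREST))
    hsv=cv2.cvtColor(im,cv2.COLOR_BGR2HSV)
    x,y,w,h=boxes[0]; m=np.zeros(d.shape,bool); m[y:y+h,x:x+w]=1
    m&=(hsv[...,0]>12)&(hsv[...,0]<35)&(hsv[...,1]>70)
    v,u=np.nonzero(m); print(n,'ring px',len(u),u.mean(),v.mean(),u.min(),u.max(),v.min(),v.max(), W[m].mean(0))
    x,y,w,h=boxes[1]; r=np.zeros(d.shape,bool); r[y:y+h,x:x+w]=1
    r&=((hsv[...,0]<8)|(hsv[...,0]>172))&(hsv[...,1]>150)&(hsv[...,2]>60)
    print('red',r.sum(),np.argwhere(r).mean(0)[::-1],W[r].mean(0),W[r].min(0),W[r].max(0))
    for nm,lo,hi,g in (('case',.122,.138,(290,165,80,100) if n=='top' else (250,160,90,40)),('block',.045,.062,(190,200,50,50) if n=='top' else (235,240,50,50))):
        x,y,w,h=g; k=np.zeros(d.shape,bool); k[y:y+h,x:x+w]=1; k&=(W[...,2]>lo)&(W[...,2]<hi)
        p=W[k]; R=cv2.minAreaRect((p[:,:2]*1000).astype(np.float32)); print(nm,k.sum(),R,np.median(p[:,2]))
cv2.imwrite('pics/crops.png',np.vstack([np.hstack(T[:2]),np.hstack(T[2:])]))
E
```

```text
top ring px 68 331.02941176470586 230.05882352941177 327 335 226 234 [ 0.54678529 -0.16886833  0.12333708]
red 78 [209.05128205 221.94871795] [0.56898693 0.17485905 0.14661397] [0.55675877 0.16271288 0.05312469] [0.58062276 0.2018512  0.15765208]
case 3429 ((596.3583374023438, -174.9202880859375), (140.9127655029297, 201.18861389160156), 83.21540069580078) 0.13019646456202993
block 451 ((568.8501586914062, 173.1877899169922), (70.39735412597656, 70.31331634521484), 16.366840362548828) 0.055086447566604635
side ring px 18 308.77777777777777 180.33333333333334 305 313 179 182 [ 0.54419837 -0.16797064  0.12912227]
red 196 [256.53571429 242.57142857] [0.56291701 0.18122743 0.13672557] [0.55355904 0.16348972 0.10646448] [0.57657151 0.18970587 0.15349957]
case 1531 ((594.66259765625, -173.05938720703125), (148.01797485351562, 202.77943420410156), 83.92314147949219) 0.12884373093626755
block 574 ((566.6884765625, 174.69400024414062), (70.51185607910156, 74.41503143310547), 16.550613403320312) 0.05385521221414241
```

View pics/crops.png

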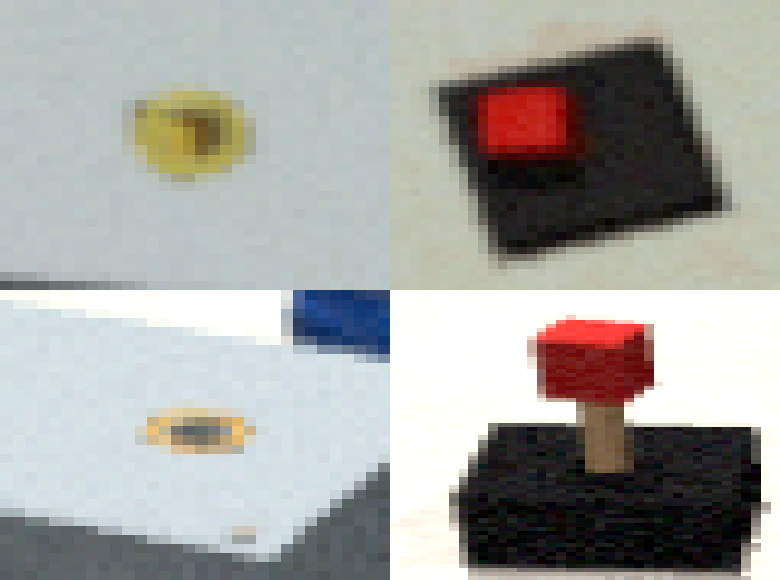

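Crops: the brass ring is a clear ellipse with a dark hole (top ≈(331,230), side ≈(308.8,180.3)). The handle is nearly axis-aligned and upright in the block. Next are the handle yaw and the ring centre on the known height plane.

```bash
cat >> h.py <<'E'
def ray(i,u,v,z):
    M=np.linalg.inv(np.array(i['world_to_cam'])); o=M[:3,3]; r=M[:3,:3]@[(u-i['cx'])/i['fx'],(v-i['cy'])/i['fy'],1]
    return o+r*(z-o[2])/r[2]
def tool(o,target):   # world point -> mm in current tool axes
    from scipy.spatial.transform import Rotation as R
    return R.from_euler('xyz',o['eef_rot']).inv().apply(np.array(target)-o['ee_pos'])*1000
E
python3 - <<'E'
from h import *
for n,b in (('top',(322,221,19,19)),('side',(300,174,18,13))):
    z=np.load(n+'0.npz'); im,d=z['im'],z['d']; i=cams.camera_info(n)
    x,y,w,h=b; c=im[y:y+h,x:x+w].astype(float)
    bg=np.median(c.reshape(-1,3),0); e=np.linalg.norm(c-bg,axis=2)
    m=cv2.resize(e,None,fx=8,fy=8,interpolation=cv2.INTER_CUBIC)>e.max()*.3
    cs,_=cv2.findContours(m.astype(np.uint8),cv2.RETR_EXTERNAL,cv2.CHAIN_APPROX_NONE); k=max(cs,key=cv2.contourArea)
    p=k[:,0]/8-.5+1/16+[x,y]
    q=np.array([ray(i,u,v,.130)[:2]*1000 for u,v in p],np.float32)
    print(n,'circle on plane',cv2.fitEllipse(q),cv2.minEnclosingCircle(q))
    hsv=cv2.cvtColor(im,cv2.COLOR_BGR2HSV); W=world(d,i)
    r=((hsv[...,0]<8)|(hsv[...,0]>172))&(hsv[...,1]>150)&(hsv[...,2]>(100 if n=='top' else 0))&(W[...,2]>.147)&(W[...,2]<.16)&(W[...,1]>.1)
    r&=abs(W[...,0]-.57)<.05
    k=cv2.resize(r.astype(np.float32),None,fx=8,fy=8,interpolation=cv2.INTER_CUBIC)>.5
    v,u=np.nonzero(k); q=np.array([ray(i,a/8-.5+1/16,b/8-.5+1/16,.153)[:2]*1000 for a,b in zip(u,v)],np.float32)
    print('handle top',r.sum(),q.mean(0),cv2.minAreaRect(q))
E
```

```text
top circle on plane ((545.6983642578125, -168.1464385986328), (26.241432189941406, 27.728965759277344), 155.28579711914062) ((546.4660034179688, -167.9536590576172), 14.90552806854248)
handle top 50 [568.4653  173.79883] ((569.5009765625, 173.94711303710938), (22.076419830322266, 19.1328067779541), 0.8213886022567749)
side circle on plane ((543.9022216796875, -167.69798278808594), (26.66012191772461, 28.856157302856445), 60.70164108276367) ((543.9224243164062, -166.6780242919922), 15.595714569091797)
handle top 65 [564.17566 178.99553] ((563.8980102539062, 178.64788818359375), (25.209156036376953, 29.528303146362305), 4.56674861907959)
```

```bash
python3 - <<'E'
from h import *
o=ctrl.get_obs(); print(tool(o,[.568,.174,.25]), 1.571+.02-o['eef_rot'][2])
E
```

```text
[ 593.79222907 -567.32559241  -44.39869393] 1.3232162094353652
```

Request:
{"method": "arm_command", "body": {
  "plan": [
    [[594,-567,-44,0,0,-1.32,-1],[594,-567,-44,0,0,-1.32,-1],[594,-567,-44,0,0,-1.32,-1],[594,-567,-44,0,0,-1.32,-1],[594,-567,-44,0,0,-1.32,-1],[594,-567,-44,0,0,-1.32,-1],[594,-567,-44,0,0,-1.32,-1],[594,-567,-44,0,0,-1.32,-1],[594,-567,-44,0,0,-1.32,-1],[594,-567,-44,0,0,-1.32,-1],[594,-567,-44,0,0,-1.32,-1],[594,-567,-44,0,0,-1.32,-1]]
  ]
}}

```text
time_s: 1.3
ee_pos: [0.4546, -0.0146, 0.2377]
eef_rot: [3.142, 0.0, 1.588]
force: [0.9, -1.6, 0.2]
grip_width: 0.0941
grip_force: 0.0
```

```bash
python3 - <<'E'
from h import *
o=ctrl.get_obs(); print(o['time_s'],o['ee_pos'],o['eef_rot'],tool(o,[.568,.174,.25]), 1.591-o['eef_rot'][2])
E
```

```text
1.3 [ 0.45456293 -0.01460442  0.23765208] [3.14150473e+00 3.58394321e-05 1.58802097e+00] [186.62218002 116.66980964 -12.34434988] 0.002979029213314943
```

Request:
{"method": "arm_command", "body": {
  "plan": [
    [[187,117,-12,0,0,0,-1],[187,117,-12,0,0,0,-1],[187,117,-12,0,0,0,-1],[187,117,-12,0,0,0,-1],[187,117,-12,0,0,0,-1],[187,117,-12,0,0,0,-1],[187,117,-12,0,0,0,-1],[187,117,-12,0,0,0,-1]]
  ]
}}

```text
time_s: 2.1
ee_pos: [0.5675, 0.1713, 0.2496]
eef_rot: [-3.141, 0.0, 1.587]
force: [-0.4, 0.1, 0.5]
grip_width: 0.0939
grip_force: 0.0
```

```bash
python3 - <<'E'
from h import *
o=ctrl.get_obs(); print(o['time_s'],o['ee_pos'],o['eef_rot'],tool(o,[.568,.174,.111]),o['force'])
E
```

```text
2.1 [0.56750791 0.17129032 0.24955554] [-3.14141178e+00  1.59862392e-04  1.58700287e+00] [  2.7234947    0.56099341 138.55500572] [-0.43844381  0.08643752  0.46723258]
```

Request:
{"method": "arm_command", "body": {
  "plan": [
    [[2,0.5,45,0,0,0,-1],[2,0.5,85,0,0,0,-1],[2,0.5,120,0,0,0,-1],[2,0.5,138,0,0,0,-1],[2,0.5,138,0,0,0,-1]]
  ]
}}

```text
time_s: 2.6
ee_pos: [0.5669, 0.173, 0.1094]
eef_rot: [-3.137, 0.001, 1.587]
force: [-0.4, 0.0, -0.1]
grip_width: 0.0941
grip_force: 0.0
```

Request:
{"method": "arm_command", "body": {
  "plan": [
    [[0,0,0,0,0,0,0.2],[0,0,0,0,0,0,0.35],[0,0,0,0,0,0,0.45],[0,0,0,0,0,0,0.6],[0,0,0,0,0,0,0.8],[0,0,0,0,0,0,1],[0,0,0,0,0,0,1],[0,0,0,0,0,0,1],[0,0,0,0,0,0,1],[0,0,0,0,0,0,1]]
  ],
  "squeeze": 30
}}

```text
time_s: 3.6
ee_pos: [0.5683, 0.1742, 0.1115]
eef_rot: [-3.142, -0.0, 1.588]
force: [-0.9, -0.1, 0.1]
grip_width: 0.024
grip_force: 29.4
```

```bash
python3 - <<'E'
from h import *
o=ctrl.get_obs(); print(o['time_s'],o['ee_pos'],o['eef_rot'],o['force'],o['moment'],o['grip_width'],o['grip_force'])
E
```

```text
3.6 [0.56826465 0.17421267 0.11152993] [-3.14152556e+00 -2.88702307e-05  1.58778288e+00] [-0.89885025 -0.14719137  0.05957214] [-0.04534954 -0.09782566  0.00110058] 0.024015068050071697 29.35776650905609
```

Request:
{"method": "arm_command", "body": {
  "plan": [
    [[0,0,-15,0,0,0,1],[0,0,-40,0,0,0,1],[0,0,-75,0,0,0,1],[0,0,-115,0,0,0,1],[0,0,-145,0,0,0,1],[0,0,-160,0,0,0,1],[0,0,-160,0,0,0,1]]
  ],
  "squeeze": 40
}}

```text
time_s: 4.3
ee_pos: [0.5688, 0.1743, 0.2749]
eef_rot: [3.137, -0.001, 1.588]
force: [-0.1, 0.4, -0.9]
grip_width: 0.024
grip_force: 39.2
```

```bash
python3 - <<'E'
from h import *
o=ctrl.get_obs(); print(o['time_s'],o['ee_pos'],o['eef_rot'],o['force'],o['moment'],o['grip_width'],o['grip_force'],tool(o,[.5455,-.1677,.255]))
E
```

```text
4.3 [0.56880985 0.17434192 0.27491351] [ 3.13686964e+00 -1.05730676e-03  1.58779485e+00] [-0.08468135  0.37960233 -0.91651002] [-0.0146242  -0.11736934  0.01125669] 0.024024839711588804 39.2494010925293 [-341.61715365  -29.21243455   19.414578  ]
```

Request:
{"method": "arm_command", "body": {
  "plan": [
    [[-20,-2,0,0,0,0,1],[-55,-5,0,0,0,0,1],[-100,-9,0,0,0,0,1],[-145,-12,0,0,0,0,1],[-190,-16,0,0,0,0,1],[-235,-20,2,0,0,0,1],[-275,-23,5,0,0,0,1],[-305,-26,9,0,0,0,1],[-328,-28,13,0,0,0,1],[-341.5,-28.7,16,0,0,0,1],[-341.5,-28.7,16,0,0,0,1],[-341.5,-28.7,16,0,0,0,1]]
  ]
}}

```text
time_s: 5.5
ee_pos: [0.5454, -0.167, 0.2554]
eef_rot: [-3.141, -0.0, 1.588]
force: [-0.4, -0.5, -0.1]
grip_width: 0.0238
grip_force: 39.2
```

```bash
python3 - <<'E'
from h import *
T=[]
for n,b in (('top',(300,190,64,60)),('side',(283,120,56,75))):
    im,d,i=grab(n); np.savez(n+'1.npz',im=im,d=d); x,y,w,h=b
    T.append(cv2.resize(cv2.convertScaleAbs(im[y:y+h,x:x+w],alpha=1.6),(395,560),interpolation=cv2.INTER_NEAREST))
cv2.imwrite('pics/hov.png',np.hstack(T))
o=ctrl.get_obs(); print(o['time_s'],o['ee_pos'],o['eef_rot'],o['force'],o['moment'])
tip=o['ee_pos']-[0,0,.1035]
for n in('top','side'):
    i=cams.camera_info(n)
    for p in (tip,tip+[0,0,.1],[.5455,-.1677,.13]):
        c=np.array(i['world_to_cam'])@np.r_[p,1]; print(n,i['fx']*c[0]/c[2]+i['cx'],i['fy']*c[1]/c[2]+i['cy'])
E
```

```text
5.6 [ 0.54561114 -0.16663432  0.25573092] [ 3.14135238e+00 -6.46974526e-05  1.58896270e+00] [-0.67087578 -0.32055636 -0.78039003] [-0.059781   -0.13014793 -0.02010961]
top 331.5782326771246 229.64841485801404
top 336.7133681197173 226.45887969233314
top 330.930272651575 230.32303482159153
side 308.3731872413476 173.68355834844147
side 309.16190675314283 142.7230051850623
side 308.3485586468779 180.04714382017167
```

View pics/hov.png

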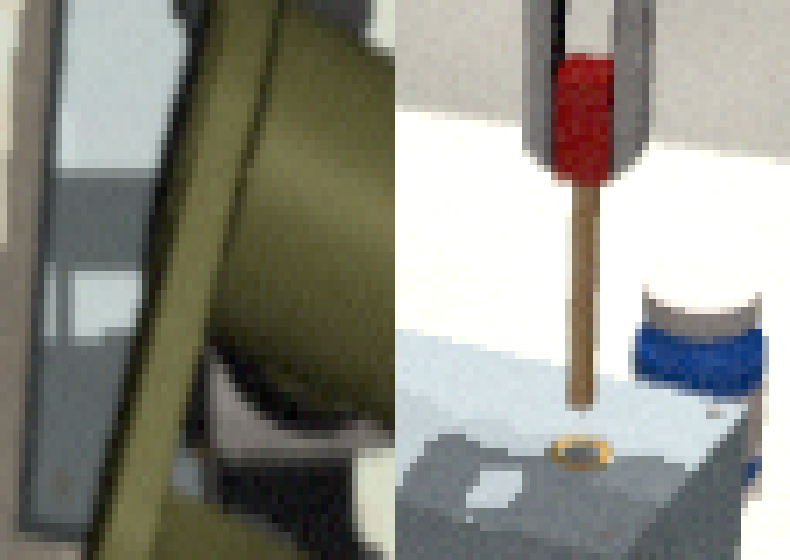

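Side view: rod is about in line with the ring, tip at about (309,175), ring at (309,180). The arm blocks the top camera. I'll refine sub-pixel from the side view, averaging frames.

```bash
python3 - <<'E'
from h import *
ims=[];P=[]
for k in range(8):
    im,d,i=grab('side'); ims.append(im.astype(float)); o=ctrl.get_obs(); P.append(o['ee_pos'])
P=np.array(P); print('pos',P.mean(0),P.std(0),o['force'],o['time_s'])
A=np.mean(ims,0); np.save('A.npy',A)
S=A.astype(np.uint8)
# rod columns per row, weight=saturation-like difference
for v in range(148,177,3):
    row=A[v,298:322]; s=np.maximum(0,np.median(row.sum(1))-row.sum(1)) ; s[s<.2*s.max()]=0
    print(v, (s*np.arange(298,322)).sum()/s.sum(), s.sum()/s.max())
print('tip col', A[170:180,309].astype(int).tolist())
# ring
c=A[176:187,300:318]; b=c[...,2]-c[...,0]; print(np.round(b).astype(int))
i=cams.camera_info('side'); p=P.mean(0)
for h in np.r_[0:.1:.02]:
    q=np.array(i['world_to_cam'])@np.r_[p-[0,0,.1035-h],1]; print(h,i['fx']*q[0]/q[2]+i['cx'],i['fy']*q[1]/q[2]+i['cy'])
E
```

```text
pos [ 0.54552464 -0.1671387   0.25570702] [6.91255832e-05 2.99825536e-04 6.49753514e-05] [ 1.17107623 -0.49809368 -1.04867251] 6.0
148 309.5515741507871 3.8023232919866117
151 309.51931374563384 3.68084704102855
154 309.4762006403415 3.579751671442216
157 309.47379818103076 3.5482135996926623
160 312.6940347642876 5.720527306967985
163 314.4136283011431 7.59865219019094
166 315.0083596114368 8.136903736869296
169 315.3354054054054 7.300710339384373
172 308.89764474309374 3.6083761939750185
175 305.14285714285717 3.3157894736842106
tip col [[44, 63, 79], [43, 62, 78], [45, 64, 80], [43, 62, 78], [78, 84, 90], [142, 139, 132], [143, 140, 133], [136, 137, 133], [94, 118, 128], [64, 80, 89]]
[[-10 -11 -10 -10 -11 -10 -10 -11 -10 -10 -10 -10 -10 -10 -10 -10 -10 -10]
 [-10 -10 -10 -10 -10 -11  -7  -4  -4  -3  -6  -7  -9 -10 -10 -10 -10 -10]
 [-10 -10 -10 -10 -10  -4  20  34  34  34  16  19   0  -9 -10 -10 -10 -11]
 [ -9 -10 -10 -10  -9  34  66  35  23  25  31  52  63   1 -10 -10 -10 -10]
 [-10  -9 -10 -10   4  46  15  -2  -5  -6  -3  -4  74  36  -7 -10 -10 -10]
 [ -7  -8  -7  -7   0  29  30  14   4   3  12  21  69  13  -5  -8  -8  -8]
 [ -8  -7  -8  -7  -7  -7   3  23  32  31  24  16   9  -6  -8  -8  -7  -8]
 [-10  -8  -7  -7  -7  -7  -7  -7  -7  -7  -7  -7  -8  -8  -7  -8  -7  -8]
 [-10  -7  -7  -7  -8  -8  -7  -7  -7  -7  -6  -7  -7  -6  -7  -8  -8  -8]
 [-10  -7  -6  -8  -7  -8  -8  -7  -6  -7  -7  -7  -7  -7  -7  -7  -7  -7]
 [ -7  -7  -7  -6  -8  -7  -7  -7  -7  -7  -7  -8  -7  -8  -7  -7  -8  -6]]
0.0 308.45129788050474 173.6220077933443
0.02 308.6040676733984 167.6519110322676
0.04 308.7595830581241 161.57451917971292
0.06 308.91791872184206 155.3869135332028
0.08 309.0791520854107 149.08606855995325
```

```bash
python3 - <<'E'
from h import *
A=np.load('A.npy'); B=np.load('side0.npz')['im'].astype(float); i=cams.camera_info('side')
def pr(p):
    q=np.array(i['world_to_cam'])@np.r_[p,1]; return np.round([i['fx']*q[0]/q[2]+i['cx'],i['fy']*q[1]/q[2]+i['cy']],2)
for nm,t in(('init',np.array([.5683,.1742,.008])),('now',np.array([.5455,-.1671,.2557-.1035]))):
    print(nm,[ (c,pr(t+np.array(c)/1000)) for c in ((-12,12,100),(12,12,100),(-12,12,145),(12,12,145),(12,-12,145),(-12,-12,145),(0,0,47))])
print('block',[pr(np.array([.568,.1737,z])+np.array([np.cos(a+.286),np.sin(a+.286),0])*.035*2**.5) for z in(.055,0) for a in np.pi/4+np.arange(4)*np.pi/2])
print('init col R-G'); 
for u in(254,256,258): print(u,[(v,int(B[v,u,2]-B[v,u,1]),int(B[v,u].sum())) for v in list(range(232,241))+list(range(248,256))])
print('rows',[ (v,(B[v,248:268,2]-B[v,248:268,1]).astype(int).tolist()) for v in (244,247)])
for v in (262,263,264,265,266): print(v,B[v,250:268].sum(1).astype(int).tolist())
print('now')
for u in(308,310): print(u,[(v,int(A[v,u,2]-A[v,u,1])) for v in list(range(124,132))+list(range(140,150))])
print('row',[(v,(A[v,298:322,2]-A[v,298:322,1]).astype(int).tolist()) for v in (135,)])
E
```

```text
init [((-12, 12, 100), array([258.79, 253.99])), ((12, 12, 100), array([249.65, 251.82])), ((-12, 12, 145), array([257.95, 238.81])), ((12, 12, 145), array([248.58, 236.71])), ((12, -12, 145), array([252.8, 231.1])), ((-12, -12, 145), array([262.02, 233.11])), ((0, 0, 47), array([257.22, 266.77]))]
now [((-12, 12, 100), array([312.01, 144.79])), ((12, 12, 100), array([303.97, 143.72])), ((-12, 12, 145), array([312.46, 129.78])), ((12, 12, 145), array([304.24, 128.78])), ((12, -12, 145), array([306.87, 125.86])), ((-12, -12, 145), array([314.96, 126.82])), ((0, 0, 47), array([308.82, 159.43]))]
block [array([241.23, 275.54]), array([269.95, 276.88]), array([272.76, 258.28]), array([245.67, 257.13]), array([242.7 , 292.18]), array([270.58, 293.58]), array([273.27, 274.56]), array([246.93, 273.35])]
init col R-G
254 [(232, 25, 407), (233, 114, 245), (234, 117, 242), (235, 119, 236), (236, 115, 249), (237, 118, 226), (238, 102, 195), (239, 69, 99), (240, 57, 111), (248, 56, 109), (249, 63, 78), (250, 63, 107), (251, 54, 102), (252, 14, 287), (253, -1, 507), (254, 0, 499), (255, 0, 499)]

[... 935 characters left out ...]
179, 147, 92, 92, 35, 55, 60, 55, 52, 25]
265 [43, 0, 52, 26, 71, 94, 175, 184, 183, 161, 107, 71, 67, 65, 48, 71, 54, 66]
266 [63, 50, 47, 53, 74, 58, 175, 185, 187, 167, 97, 63, 35, 58, 46, 58, 62, 33]
now
308 [(124, 1), (125, 2), (126, 6), (127, 52), (128, 70), (129, 70), (130, 68), (131, 58), (140, 58), (141, 58), (142, 60), (143, 53), (144, 26), (145, 9), (146, 9), (147, 10), (148, 11), (149, 12)]
310 [(124, 2), (125, 2), (126, 6), (127, 49), (128, 70), (129, 68), (130, 72), (131, 58), (140, 61), (141, 57), (142, 60), (143, 56), (144, 37), (145, 15), (146, 15), (147, 14), (148, 14), (149, 15)]
row [(135, [1, 1, 2, 2, 1, 3, 1, 32, 58, 62, 62, 60, 59, 61, 59, 33, 3, 2, 2, 2, 2, 1, 1, 1])]
```

Request:
{"method": "arm_command", "body": {
  "plan": [
    [[-0.5,0,6,0,0,0,1],[-0.5,0,12,0,0,0,1],[-0.5,0,17,0,0,0,1],[-0.5,0,18,0,0,0,1],[-0.5,0,18,0,0,0,1],[-0.5,0,18,0,0,0,1]]
  ]
}}

```text
time_s: 6.6
ee_pos: [0.5455, -0.1683, 0.2377]
eef_rot: [3.141, 0.0, 1.588]
force: [0.5, 1.2, -0.5]
grip_width: 0.0239
grip_force: 39.2
```

Request:
{"method": "arm_command", "body": {
  "plan": [
    [[0,0,0.5,0,0,0,1],[0,0,1,0,0,0,1],[0,0,1.5,0,0,0,1],[0,0,2,0,0,0,1],[0,0,2.5,0,0,0,1],[0,0,3,0,0,0,1],[0,0,3.5,0,0,0,1],[0,0,4,0,0,0,1],[0,0,4.5,0,0,0,1]]
  ]
}}

```text
time_s: 7.5
ee_pos: [0.5454, -0.1682, 0.233]
eef_rot: [3.142, 0.0, 1.588]
force: [-0.6, -0.3, -0.4]
grip_width: 0.0242
grip_force: 39.2
```

Request:
{"method": "arm_command", "body": {
  "plan": [
    [[0,0,0.5,0,0,0,1],[0,0,1,0,0,0,1],[0,0,1.0,0,0,0,1]]
  ]
}}

```text
time_s: 7.8
ee_pos: [0.5454, -0.1682, 0.232]
eef_rot: [-3.142, -0.0, 1.588]
force: [-0.0, -0.2, -1.5]
grip_width: 0.0243
grip_force: 39.2
```

Request:
{"method": "arm_command", "body": {
  "plan": [
    [[0,0,0.5,0,0,0,1],[0,0,1,0,0,0,1],[0,0,1.0,0,0,0,1]]
  ]
}}

```text
time_s: 8.1
ee_pos: [0.5454, -0.1682, 0.231]
eef_rot: [-3.141, -0.0, 1.588]
force: [-0.2, -0.2, -0.9]
grip_width: 0.0243
grip_force: 39.2
```

Tip is about 2.5 mm below the mouth with no contact force. I'll look once to check it's inside, then go on.

Request:
{"method": "arm_command", "body": {
  "plan": [
    [[0,0,0.5,0,0,0,1],[0,0,1,0,0,0,1],[0,0,1.5,0,0,0,1],[0,0,2,0,0,0,1],[0,0,2,0,0,0,1]]
  ]
}}

```text
time_s: 8.6
ee_pos: [0.5454, -0.1682, 0.229]
eef_rot: [-3.141, -0.0, 1.588]
force: [0.1, 0.3, -1.1]
grip_width: 0.024
grip_force: 39.2
```

```bash
python3 - <<'E'
from h import *
im,d,i=grab('side'); x,y,w,h=245,120,95,110
cv2.imwrite('pics/in.png',cv2.resize(cv2.convertScaleAbs(im[y:y+h,x:x+w],alpha=1.6),(518,600),interpolation=cv2.INTER_NEAREST))
o=ctrl.get_obs(); print(o['time_s'],o['ee_pos'],o['force'],o['moment'])
E
```

```text
8.65 [ 0.54537829 -0.16823993  0.2290135 ] [-0.08444111  1.19350717 -0.71530462] [-0.02934275 -0.13817242 -0.02202924]
```

View pics/in.png

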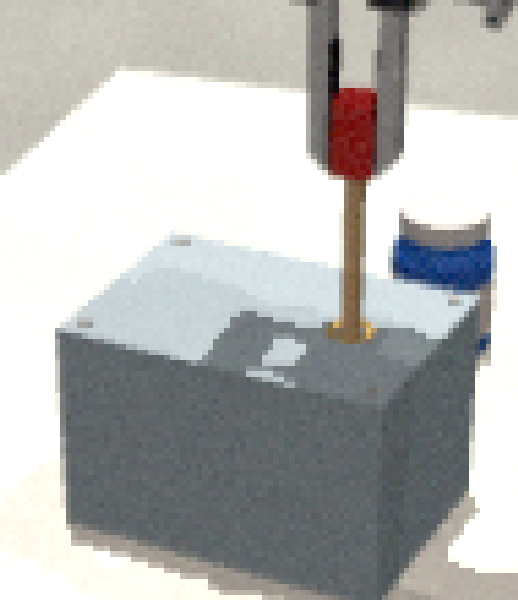

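The rod is in the ring (tip hidden at about (309,181) in the full image), with no lateral load. Continuing gently.

Request:
{"method": "arm_command", "body": {
  "plan": [
    [[0,0,0.5,0,0,0,1],[0,0,1,0,0,0,1],[0,0,1.5,0,0,0,1],[0,0,2,0,0,0,1],[0,0,2.5,0,0,0,1],[0,0,3,0,0,0,1],[0,0,3.5,0,0,0,1],[0,0,4,0,0,0,1],[0,0,4.5,0,0,0,1],[0,0,5,0,0,0,1]]
  ]
}}

```text
time_s: 9.65
ee_pos: [0.5454, -0.1682, 0.224]
eef_rot: [-3.142, 0.0, 1.588]
force: [0.3, 0.2, 0.1]
grip_width: 0.0237
grip_force: 39.2
```

Request:
{"method": "arm_command", "body": {
  "plan": [
    [[0,0,0.5,0,0,0,1],[0,0,1,0,0,0,1],[0,0,1.5,0,0,0,1],[0,0,2,0,0,0,1],[0,0,2.5,0,0,0,1],[0,0,3,0,0,0,1],[0,0,3.5,0,0,0,1],[0,0,4,0,0,0,1]]
  ]
}}

```text
time_s: 10.45
ee_pos: [0.5454, -0.1682, 0.22]
eef_rot: [-3.142, -0.0, 1.588]
force: [0.3, -0.2, -0.8]
grip_width: 0.0241
grip_force: 39.2
```

Request:
{"method": "arm_command", "body": {
  "plan": [
    [[0,0,0.5,0,0,0,1],[0,0,1,0,0,0,1],[0,0,1.5,0,0,0,1],[0,0,2,0,0,0,1],[0,0,2.5,0,0,0,1],[0,0,3,0,0,0,1],[0,0,3.5,0,0,0,1],[0,0,4,0,0,0,1]]
  ]
}}

```text
time_s: 11.25
ee_pos: [0.5454, -0.1682, 0.216]
eef_rot: [-3.142, -0.0, 1.588]
force: [0.4, 0.1, -0.6]
grip_width: 0.0242
grip_force: 39.2
```

Depth is about 17.5 mm, still free.

Request:
{"method": "arm_command", "body": {
  "plan": [
    [[0,0,0.5,0,0,0,1],[0,0,1,0,0,0,1],[0,0,1.5,0,0,0,1],[0,0,2,0,0,0,1],[0,0,2.5,0,0,0,1],[0,0,3,0,0,0,1],[0,0,3.5,0,0,0,1],[0,0,4,0,0,0,1]]
  ]
}}

```text
time_s: 12.05
ee_pos: [0.5454, -0.1682, 0.212]
eef_rot: [-3.142, 0.0, 1.588]
force: [0.2, 0.0, -1.3]
grip_width: 0.024
grip_force: 39.2
```

Request:
{"method": "arm_command", "body": {
  "plan": [
    [[0,0,0.5,0,0,0,1],[0,0,1,0,0,0,1],[0,0,1.5,0,0,0,1],[0,0,2,0,0,0,1],[0,0,2.5,0,0,0,1],[0,0,3,0,0,0,1]]
  ]
}}

```text
time_s: 12.65
ee_pos: [0.5456, -0.1683, 0.2098]
eef_rot: [3.141, 0.0, 1.588]
force: [-1.9, 0.2, 8.2]
grip_width: 0.0238
grip_force: 39.3
```

Request:
{"method": "arm_command", "body": {
  "plan": [
    [[0,0,0,0,0,0,1],[0,0,0,0,0,0,1]]
  ]
}}

```text
time_s: 12.85
ee_pos: [0.5455, -0.1683, 0.2098]
eef_rot: [3.141, 0.0, 1.588]
force: [-1.8, 1.5, 6.4]
grip_width: 0.0239
grip_force: 39.3
```

```bash
python3 - <<'E'
from h import *
im,d,i=grab('side');o=ctrl.get_obs(); print(o['time_s'],o['ee_pos'],o['force'],o['moment'])
E
```

```text
12.9 [ 0.54553021 -0.16827901  0.2097969 ] [-1.55683127  0.80877051  6.53436568] [ 0.14243697  0.40962067 -0.01718898]
```

Request:
{"method": "arm_command", "body": {
  "plan": [
    [[0,0,0.5,0,0,0,1],[0,0,1,0,0,0,1],[0,0,1.5,0,0,0,1],[0,0,2,0,0,0,1],[0,0,2.5,0,0,0,1],[0,0,2.5,0,0,0,1]]
  ],
  "squeeze": 55
}}

```text
time_s: 13.5
ee_pos: [0.5456, -0.1683, 0.2076]
eef_rot: [3.14, 0.001, 1.588]
force: [-2.1, 0.6, 7.6]
grip_width: 0.0242
grip_force: 54.1
```

Request:
{"method": "arm_command", "body": {
  "plan": [
    [[0,0,0.5,0,0,0,1],[0,0,1,0,0,0,1],[0,0,1.5,0,0,0,1],[0,0,2,0,0,0,1],[0,0,2,0,0,0,1]]
  ]
}}

```text
time_s: 14.0
ee_pos: [0.5456, -0.1683, 0.2057]
eef_rot: [3.14, 0.001, 1.588]
force: [-2.1, 0.3, 9.2]
grip_width: 0.0239
grip_force: 54.1
```

```bash
cat >> h.py <<'E'
def front():   # change of side and top view vs. start, drawer region
    im,d,i=grab('top'); W=world(d,i)
    s,ds,j=grab('side'); Ws=world(ds,j); o=ctrl.get_obs()
    print(o['time_s'],o['ee_pos'],o['force'],o['grip_width'])
    for w in (W,Ws):
        k=(w[...,0]>.705)&(w[...,0]<.80)&(w[...,1]>-.28)&(w[...,1]<-.05)&(w[...,2]>.02)&(w[...,2]<.2)
        print('front pts',k.sum(),w[k][:,0].max() if k.any() else None)
    return im,s
E
python3 - <<'E'
from h import *
front()
z=np.load('top0.npz'); w=world(z['d'],cams.camera_info('top'))
k=(w[...,0]>.705)&(w[...,0]<.80)&(w[...,1]>-.28)&(w[...,1]<-.05)&(w[...,2]>.02)&(w[...,2]<.2); print('before',k.sum())
E
```

```text
14.1 [ 0.54559912 -0.16830369  0.20565153] [-2.79810986  1.40418994  9.56424023] 0.023865735324082406
front pts 36 0.7990786563467733
front pts 5 0.7984274334284667
before 33
```

Request:
{"method": "arm_command", "body": {
  "plan": [
    [[0,0,0.5,0,0,0,1],[0,0,1,0,0,0,1],[0,0,1.5,0,0,0,1],[0,0,1.5,0,0,0,1],[0,0,1.5,0,0,0,1]]
  ]
}}

```text
time_s: 14.6
ee_pos: [0.5456, -0.1683, 0.2042]
eef_rot: [3.14, 0.001, 1.588]
force: [-2.4, 1.0, 9.7]
grip_width: 0.0237
grip_force: 54.1
```

```bash
python3 -c "
from h import *
front()"
```

```text
14.7 [ 0.54560724 -0.16832602  0.20422303] [-3.14140814  0.94406093  8.8547239 ] 0.02399285520223306
front pts 34 0.798989792803926
front pts 2 0.7739885998503091
```

Request:
{"method": "arm_command", "body": {
  "plan": [
    [[0,0,0.5,0,0,0,1],[0,0,0.8,0,0,0,1],[0,0,0.8,0,0,0,1],[0,0,0.8,0,0,0,1],[0,0,0.8,0,0,0,1]]
  ]
}}

```text
time_s: 15.2
ee_pos: [0.5456, -0.1683, 0.2035]
eef_rot: [3.14, 0.001, 1.588]
force: [-2.9, 0.2, 11.0]
grip_width: 0.0241
grip_force: 54.2
```

```bash
python3 -c "
from h import *
im,s=front()
a=im[150:270,280:390];b=np.load('top0.npz')['im'][150:270,280:390]
c=s[120:230,230:345]
f=lambda q:cv2.resize(cv2.convertScaleAbs(q,alpha=1.6),(266,290),interpolation=cv2.INTER_CUBIC)
cv2.imwrite('pics/dr.png',np.hstack([f(a),f(b),f(c)]))"
```

```text
15.3 [ 0.54562453 -0.16831377  0.20351979] [-2.48762499  0.56476353  9.57051185] 0.02387176565036015
front pts 37 0.7986240629851115
front pts 3 0.7947944152411563
```

View pics/dr.png

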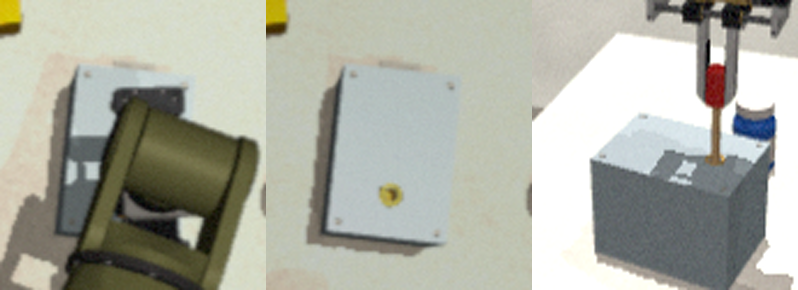

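Drawer hasn't come out yet: in the top view the front edge at about (330,176) is unchanged. Going a little further.

Request:
{"method": "arm_command", "body": {
  "plan": [
    [[0,0,0.3,0,0,0,1],[0,0,0.6,0,0,0,1],[0,0,0.6,0,0,0,1],[0,0,0.6,0,0,0,1],[0,0,0.6,0,0,0,1],[0,0,0.6,0,0,0,1]]
  ]
}}

```text
time_s: 15.9
ee_pos: [0.5456, -0.1683, 0.2026]
eef_rot: [3.14, 0.001, 1.588]
force: [-1.1, 1.1, 6.9]
grip_width: 0.0239
grip_force: 54.1
```

```bash
cat >> h.py <<'E'
def change():
    b=np.load('top0.npz')['im'][150:182,300:365].astype(float)
    im,s=front(); a=im[150:182,300:365].astype(float)
    m=np.abs(a-b).max(2)>25; print('changed px by row (150..)',m.sum(1).tolist())
E
python3 -c "
from h import *
change()"
```

```text
16.0 [ 0.545648   -0.16832216  0.20261568] [-2.49508631  0.44719014  7.81574071] 0.023832066202583095
front pts 72 0.7984040168779314
front pts 69 0.7982672542068294
changed px by row (150..) [0, 0, 0, 0, 0, 0, 0, 0, 0, 0, 0, 0, 0, 0, 0, 0, 0, 0, 0, 0, 0, 0, 0, 0, 0, 5, 10, 0, 0, 9, 4, 1]
```

The latch has released: force dropped and points appeared at the front. Pressing slightly further for margin and holding.

Request:
{"method": "arm_command", "body": {
  "plan": [
    [[0,0,0.4,0,0,0,1],[0,0,0.8,0,0,0,1],[0,0,0.8,0,0,0,1],[0,0,0.8,0,0,0,1],[0,0,0.8,0,0,0,1],[0,0,0.8,0,0,0,1],[0,0,0.8,0,0,0,1],[0,0,0.8,0,0,0,1],[0,0,0.8,0,0,0,1],[0,0,0.8,0,0,0,1],[0,0,0.8,0,0,0,1],[0,0,0.8,0,0,0,1]]
  ]
}}

```text
time_s: 17.2
ee_pos: [0.5456, -0.1683, 0.2018]
eef_rot: [3.14, 0.001, 1.588]
force: [-2.2, 0.8, 7.9]
grip_width: 0.0235
grip_force: 54.1
```

Request:
{"method": "arm_command", "body": {
  "plan": [
    [[0,0,0,0,0,0,1],[0,0,0,0,0,0,1],[0,0,0,0,0,0,1],[0,0,0,0,0,0,1],[0,0,0,0,0,0,1],[0,0,0,0,0,0,1],[0,0,0,0,0,0,1],[0,0,0,0,0,0,1],[0,0,0,0,0,0,1],[0,0,0,0,0,0,1],[0,0,0,0,0,0,1],[0,0,0,0,0,0,1]]
  ]
}}

```text
time_s: 18.4
ee_pos: [0.5456, -0.1684, 0.2018]
eef_rot: [3.14, 0.001, 1.588]
force: [-1.2, 0.2, 8.2]
grip_width: 0.0236
grip_force: 54.1
```

```bash
python3 -c "
from h import *
change()"
```

```text
18.5 [ 0.54562091 -0.16832251  0.20184816] [-2.15891343  0.23442294  7.4339182 ] 0.024164045096554506
front pts 322 0.7995490633216075
front pts 223 0.7938244131162293
changed px by row (150..) [0, 0, 0, 0, 0, 0, 0, 0, 0, 0, 0, 0, 0, 0, 0, 0, 6, 15, 24, 33, 43, 44, 45, 45, 39, 28, 17, 9, 8, 8, 0, 0]
```

Request:
{"method": "arm_command", "body": {
  "plan": [
    [[0,0,0,0,0,0,1],[0,0,0,0,0,0,1],[0,0,0,0,0,0,1],[0,0,0,0,0,0,1],[0,0,0,0,0,0,1],[0,0,0,0,0,0,1],[0,0,0,0,0,0,1],[0,0,0,0,0,0,1]]
  ]
}}

```text
time_s: 19.3
ee_pos: [0.5456, -0.1683, 0.2018]
eef_rot: [3.14, 0.001, 1.588]
force: [-1.5, 0.4, 7.3]
grip_width: 0.0241
grip_force: 54.1
```

```bash
python3 -c "
from h import *
change()
im,s=grab('top')[0],grab('side')[0]
f=lambda q:cv2.resize(cv2.convertScaleAbs(q,alpha=1.6),(390,390),interpolation=cv2.INTER_CUBIC)
cv2.imwrite('pics/dr2.png',np.hstack([f(im[140:260,280:400]),f(s[120:240,230:350])]))"
```

```text
19.4 [ 0.54561693 -0.16835215  0.20184225] [-1.6282446   1.55568747  7.57731417] 0.02391870682220666
front pts 324 0.7986201575988623
front pts 222 0.7744045278540608
changed px by row (150..) [0, 0, 0, 0, 0, 0, 0, 0, 0, 0, 0, 0, 0, 0, 0, 0, 6, 15, 24, 33, 43, 44, 45, 45, 39, 28, 17, 8, 8, 8, 0, 0]
```

View pics/dr2.png

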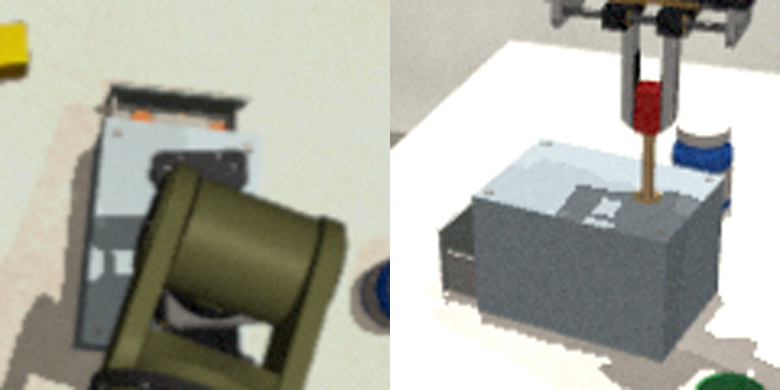

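The drawer is fully out: front at about (335,170) in the top view, static for 0.9 s. Next I'll withdraw straight up.

Request:
{"method": "arm_command", "body": {
  "plan": [
    [[0,0,-3,0,0,0,1],[0,0,-8,0,0,0,1],[0,0,-15,0,0,0,1],[0,0,-24,0,0,0,1],[0,0,-34,0,0,0,1],[0,0,-46,0,0,0,1],[0,0,-58,0,0,0,1],[0,0,-67,0,0,0,1],[0,0,-70,0,0,0,1],[0,0,-70,0,0,0,1],[0,0,-70,0,0,0,1]]
  ]
}}

```text
time_s: 20.6
ee_pos: [0.5453, -0.1682, 0.2704]
eef_rot: [-3.141, -0.0, 1.588]
force: [0.1, 0.5, -1.0]
grip_width: 0.0239
grip_force: 54.1
```

```bash
python3 - <<'E'
from h import *
change()
o=ctrl.get_obs(); print(o['eef_rot'],o['moment'],tool(o,[.5683,.1742,.2715]))
E
```

```text
20.7 [ 0.54525652 -0.16819178  0.27031422] [-0.12238483 -0.50474585 -0.80507138] 0.023782476772819906
front pts 324 0.7984582441263404
front pts 218 0.7940882144608328
changed px by row (150..) [0, 0, 0, 0, 0, 0, 0, 0, 0, 0, 0, 0, 0, 0, 0, 0, 6, 15, 24, 33, 43, 44, 46, 44, 39, 27, 17, 7, 8, 8, 27, 29]
[-3.14075706e+00 -3.39797035e-04  1.58776890e+00] [-0.06639942 -0.04431228  0.05709853] [341.95175551  28.85025044  -1.09369624]
```

Request:
{"method": "arm_command", "body": {
  "plan": [
    [[20,2,0,0,0,0,1],[60,5,0,0,0,0,1],[105,9,0,0,0,0,1],[150,13,0,0,0,0,1],[195,17,0,0,0,0,1],[240,20,0,0,0,0,1],[280,24,0,0,0,0,1],[312,26,0,0,0,0,1],[332,28,-1,0,0,0,1],[342,29,-1,0,0,0,1],[342,29,-1,0,0,0,1],[342,29,-1,0,0,0,1]]
  ]
}}

```text
time_s: 21.9
ee_pos: [0.5686, 0.1734, 0.2717]
eef_rot: [-3.141, 0.0, 1.587]
force: [0.3, 0.8, -0.4]
grip_width: 0.0241
grip_force: 54.1
```

```bash
python3 - <<'E'
from h import *
s,d,i=grab('side'); 
for k in range(4): s2,_,_=grab('side')
o=ctrl.get_obs(); print(o['ee_pos'],o['eef_rot'],tool(o,[.5683,.1742,.2715]))
hsv=cv2.cvtColor(s2,cv2.COLOR_BGR2HSV)
def pr(p):
    q=np.array(i['world_to_cam'])@np.r_[p,1]; return np.round([i['fx']*q[0]/q[2]+i['cx'],i['fy']*q[1]/q[2]+i['cy']],2)
t=o['ee_pos']-[0,0,.1035]; print('pred tip',pr(t),'handle front bottom',pr(t+[-.012,.012,.1]),pr(t+[.012,.012,.1]),'rod mid',pr(t+[0,0,.05]))
u,v=pr(t).astype(int)
for r in range(v-30,v+6,4): print(r,s2[r,u-6:u+8].sum(1).tolist())
u,v=pr(t+[0,.012,.1]).astype(int); print([(r,int(s2[r,u,2])-int(s2[r,u,1])) for r in range(v-5,v+5)])
x,y=u-45,v-30
cv2.imwrite('pics/ret.png',cv2.resize(cv2.convertScaleAbs(s2[y:y+120,x:x+90],alpha=1.6),(450,600),interpolation=cv2.INTER_NEAREST))
E
```

```text
[0.56866605 0.17346535 0.27193471] [3.14148339e+00 2.50753834e-05 1.58683323e+00] [ 0.74043974 -0.35426457  0.43464788]
pred tip [255.01 229.36] handle front bottom [255.58 195.88] [245.58 194.01] rod mid [253.95 211.39]
199 [182, 190, 161, 180, 191, 193, 167, 155, 200, 190, 180, 196, 193, 192]
203 [178, 166, 174, 186, 205, 190, 161, 141, 166, 196, 183, 203, 191, 196]
207 [183, 175, 177, 182, 196, 192, 175, 174, 156, 178, 193, 196, 193, 201]
211 [283, 291, 278, 229, 188, 188, 185, 156, 167, 200, 193, 186, 194, 204]
215 [486, 471, 478, 364, 212, 199, 188, 152, 171, 205, 213, 198, 204, 187]
219 [500, 506, 511, 509, 247, 199, 197, 167, 166, 373, 389, 378, 365, 301]
223 [509, 507, 504, 506, 254, 198, 189, 176, 156, 417, 514, 509, 509, 513]
227 [510, 512, 509, 516, 368, 215, 195, 181, 175, 342, 501, 507, 510, 514]
231 [516, 511, 515, 515, 511, 508, 466, 458, 513, 516, 510, 518, 517, 518]
[(189, 62), (190, 67), (191, 62), (192, 62), (193, 56), (194, 42), (195, -1), (196, -2), (197, -2), (198, 4)]
```

View pics/ret.png

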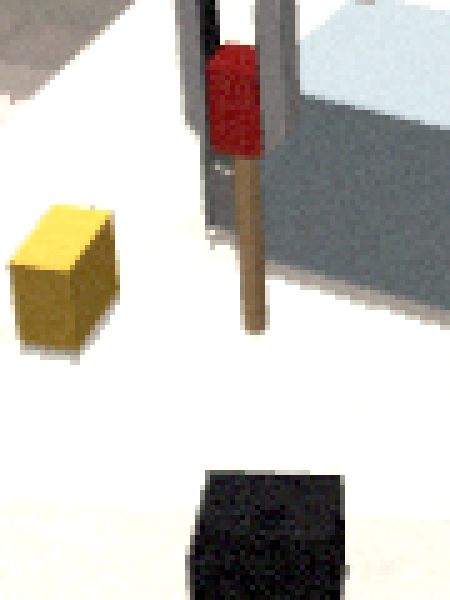

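The dowel hangs straight over the block (rod at about (255,225) in the side image), with no slip visible. Lowering it back in.

Request:
{"method": "arm_command", "body": {
  "plan": [
    [[0.5,-0.3,15,0,0,0,1],[0.5,-0.3,40,0,0,0,1],[0.5,-0.3,70,0,0,0,1],[0.5,-0.3,92,0,0,0,1],[0.5,-0.3,102,0,0,0,1],[0.5,-0.3,104,0,0,0,1],[0.5,-0.3,104,0,0,0,1],[0.5,-0.3,104,0,0,0,1]]
  ]
}}

```text
time_s: 22.95
ee_pos: [0.5688, 0.1748, 0.1692]
eef_rot: [3.14, -0.0, 1.588]
force: [-0.1, -0.1, -0.6]
grip_width: 0.0242
grip_force: 54.1
```

Request:
{"method": "arm_command", "body": {
  "plan": [
    [[0,0,1.5,0,0,0,1],[0,0,3,0,0,0,1],[0,0,4.5,0,0,0,1],[0,0,6,0,0,0,1],[0,0,7,0,0,0,1],[0,0,8,0,0,0,1],[0,0,9,0,0,0,1],[0,0,10,0,0,0,1],[0,0,11,0,0,0,1],[0,0,12,0,0,0,1],[0,0,13,0,0,0,1]]
  ]
}}

```text
time_s: 24.05
ee_pos: [0.5683, 0.1747, 0.1548]
eef_rot: [-3.142, -0.0, 1.588]
force: [0.4, -0.6, -0.2]
grip_width: 0.0242
grip_force: 54.1
```

Request:
{"method": "arm_command", "body": {
  "plan": [
    [[-0.4,0,4,0,0,0,1],[-0.4,0,8,0,0,0,1],[-0.4,0,12,0,0,0,1],[-0.4,0,17,0,0,0,1],[-0.4,0,22,0,0,0,1],[-0.4,0,27,0,0,0,1],[-0.4,0,32,0,0,0,1],[-0.4,0,36,0,0,0,1],[-0.4,0,39,0,0,0,1],[-0.4,0,41,0,0,0,1],[-0.4,0,41,0,0,0,1],[-0.4,0,41,0,0,0,1]]
  ]
}}

```text
time_s: 25.25
ee_pos: [0.5683, 0.1743, 0.114]
eef_rot: [3.141, -0.0, 1.588]
force: [0.5, 0.0, -0.8]
grip_width: 0.0238
grip_force: 54.1
```

Request:
{"method": "arm_command", "body": {
  "plan": [
    [[0,0,0.5,0,0,0,1],[0,0,1,0,0,0,1],[0,0,1.5,0,0,0,1],[0,0,1.5,0,0,0,1]]
  ]
}}

```text
time_s: 25.65
ee_pos: [0.5682, 0.1743, 0.1123]
eef_rot: [-3.142, 0.0, 1.588]
force: [-0.0, -0.4, -0.1]
grip_width: 0.0239
grip_force: 54.1
```

Request:
{"method": "arm_command", "body": {
  "plan": [
    [[0,0,0.6,0,0,0,1],[0,0,0.6,0,0,0,1],[0,0,0.6,0,0,0,1]]
  ],
  "squeeze": 10
}}

```text
time_s: 25.95
ee_pos: [0.5683, 0.1743, 0.1117]
eef_rot: [-3.142, 0.0, 1.588]
force: [-0.7, -0.2, -1.1]
grip_width: 0.0239
grip_force: 9.9
```

Request:
{"method": "arm_command", "body": {
  "plan": [
    [[0,0,0,0,0,0,0.4],[0,0,0,0,0,0,0.2],[0,0,0,0,0,0,-0.2],[0,0,0,0,0,0,-1],[0,0,0,0,0,0,-1],[0,0,0,0,0,0,-1],[0,0,0,0,0,0,-1],[0,0,0,0,0,0,-1]]
  ]
}}

```text
time_s: 26.75
ee_pos: [0.5683, 0.1743, 0.1117]
eef_rot: [-3.142, -0.0, 1.588]
force: [0.5, 0.3, 0.3]
grip_width: 0.0808
grip_force: 0.0
```

Request:
{"method": "arm_command", "body": {
  "plan": [
    [[0,0,-10,0,0,0,-1],[0,0,-35,0,0,0,-1],[0,0,-75,0,0,0,-1],[0,0,-115,0,0,0,-1],[0,0,-140,0,0,0,-1],[-40,-40,-150,0,0,0,-1],[-80,-80,-150,0,0,0,-1],[-110,-110,-150,0,0,0,-1],[-130,-130,-150,0,0,0,-1],[-140,-140,-150,0,0,0,-1],[-140,-140,-150,0,0,0,-1]]
  ]
}}

```text
time_s: 27.85
ee_pos: [0.4304, 0.0312, 0.2628]
eef_rot: [3.14, 0.0, 1.586]
force: [0.3, 0.6, 1.2]
grip_width: 0.094
grip_force: 0.0
```

```bash
python3 - <<'E'
from h import *
change()
im,s=grab('top')[0],grab('side')[0]
f=lambda q:cv2.resize(cv2.convertScaleAbs(q,alpha=1.5),(400,480),interpolation=cv2.INTER_CUBIC)
cv2.imwrite('pics/end.png',np.hstack([f(im[130:300,110:430]),f(s[140:370,160:350])]))
E
```

```text
27.95 [0.43135101 0.03234309 0.26220125] [-0.25306768  0.10297955  0.23042981] 0.09368434087045918
front pts 322 0.7984092027186884
front pts 218 0.7801414524604342
changed px by row (150..) [0, 0, 0, 0, 0, 0, 0, 0, 0, 0, 0, 0, 0, 0, 0, 0, 6, 18, 24, 33, 43, 44, 46, 46, 40, 28, 18, 10, 9, 8, 2, 0]
```

View pics/end.png

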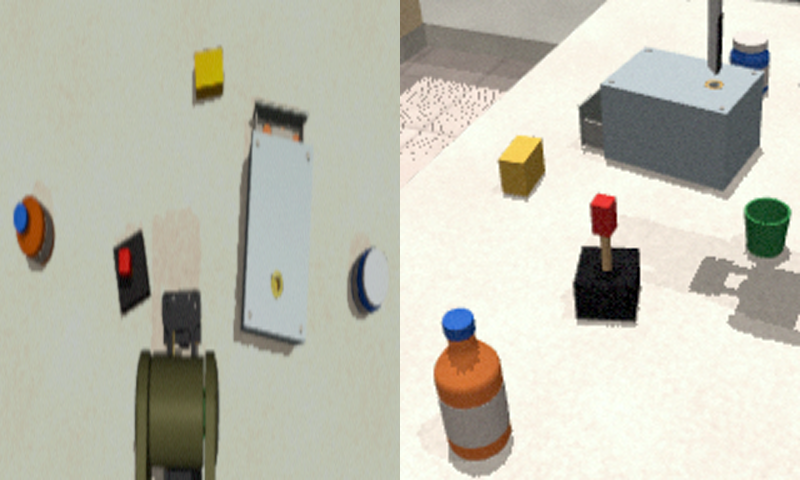

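The dowel stands in its block (handle at about (209,223) top), the drawer is fully out, the other objects haven't moved and the gripper is clear.

```bash
python3 -c "
from station import ctrl
print(ctrl.hand_in())"
```

```text
the job is handed in; nothing more can be done
None
```

The dowel is back in its block, the coin drawer came all the way out and stayed out, and the job is handed in at about 28 s; measured contact force peaked near 11 N, the gripper stayed off the box, and the other objects were left alone.

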